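# Slide the glass cruet into the tilted rail behind its twin

## Robot

A 6-joint arm with a two-finger parallel gripper is mounted at the origin on a cart in front of the work surface, level with it; the furniture and walls round the work are solid. World frame = base frame: x ahead of the robot, y to its left, z up, the work surface at z = 0. Lengths are in m, angles in rad, forces in N, time in s.
With the tool pointing down it reaches from about 0.4 to 0.825 m from the base axis. Payload 7 kg.
Tool frame: the origin (TCP) lies at the very end of the fingers, on their centre line; the grasp point (between the pads) lies 19 mm behind it (r.grip_depth is the distance from the TCP to the grasp point, in m); z points along the fingers, y is the line along which they close (so a half turn about z gives the same grasp; the last joint's range is limited). The gripper opens to 85 mm and grips with 20 to 120 N. Pads are 22 mm wide; open, the fingers measure 114 mm over their backs; the gripper's body (76 mm by 85 mm) begins 54 mm behind the grasp point. The pads swing forward as they close: fully open they stand 13 mm farther back than shut.
Start: joints at [-0.833, 0.359, 0.012, 0, -1.224, -0.288], TCP at [0.293, -0.608, 0.231] pointing down, gripper open.
Joint ranges: [-3.07, 3.07], [-1.43, 2.12], [-1.02, 1.25], [-3.03, 1.67], [-3.05, -0], [-3.03, 3.03]. Speed limits (rad/s): [2.39, 2.39, 3.01, 3.14, 3.14, 3.14].

## Interface

Orientations are given as [roll, pitch, yaw] about the fixed x, y, z axes, in that order (R = Rz(yaw) Ry(pitch) Rx(roll)).
In Python, from rig import r, eyes, finish_job gives the robot as it stands. The module is installed in compiled form; this text tells all that it offers.
- The arm moves only by the tool step_arm, never from a script. Its argument "targets" is text: rows parted by semicolons, each of 7 numbers parted by spaces: the shift along the tool's x, y, z in m, then the turn, a rotation vector about the tool's x, y, z in degrees, then the opening, from 0 (shut) to 1 (fully open). In form: tx ty tz wx wy wz jaw; .... A call has 1 to 12 rows; each row is the pose to reach, as a shift and turn from the pose commanded when the call began, along the tool's axes at that moment; what a row does not reach only later rows make up. A row lasts 1/12 s, in which the tool goes at most 41.7 mm and 7.16 degrees, less where a joint would pass 70% of its speed; a pose out of reach is approached as far as the arm can. A call with a gripper value outside its range is refused whole. The fingers move at their own pace and stop on an object; "squeeze" is the grip in N (left out, the last holds). Time passes only in rows, so rows that repeat a pose let the fingers close. It gives the time, the measured TCP pose, the force and the opening at its end, in the units of the state.
- r.sense(): the state, without advancing time (a new reading comes with each control period).
- eyes.snapshot(name): name is "scene" or "top"; returns a dict with "frame" (480x640x3 uint8, red, green, blue), "z_map" (480x640 float32, m along the optical axis (not along the pixel's ray), 0 where there is no reading), "fx", "fy", "cx", "cy" (pixels), "origin" and "attitude" of the camera in the world. Camera axes: x right, y down, z forward; pixel columns grow to the right and rows downward; lengths in m; the calibration is good to about 2 mm. A picture is of the moment at which its call begins.
- finish_job(): hands the job in, once; it reports no verdict.
The state is a dict: "clock": time; "joints": joint angles; "joint_vel": joint speeds; "joint_efforts": joint torques, N m; "position": TCP position; "orientation": TCP orientation; "contact_force": force on the tool from outside, world axes, zero at the start; "ft_torque": the same for the moment, N m; "gripper_width": opening from 0.0 (shut) to 1.0 (fully open).
Only numpy, scipy, OpenCV 4.12 (cv2) and the standard library are available. Lean on these libraries where they do the work, as an engineer would, in place of code of your own. Each camera call takes 0.05 s, during which the arm holds its last target. There are 200 camera calls.

## Task

The glass cruet with both a curved spout and a handle stands loose on the worktop among a jug and a porron. Pick it up, stand it in the open upper end of the tilted wire rail with its spout pointing downhill, like the cruet already in there, and slide it down under the two top wires until it stands close behind that one (a finger's width or less from touching). Leave both cruets standing on the rail floor.

Things in the scene. Friction and masses are not known exactly. Their poses are not given: they have to be found in the camera images.
- cruet: Glass cruet, 50 g, 36 (x) x 60 (y) x 86 high: globe 36 across, thin greenish spout to -y, loop handle to +y. Origin: centre of the underside. Neck upright on x = 0, y = +4, 12 wide at z = 57 to 75, then a rim 17 wide to z = 86: grip neck and rim from above, fingers closing along x. It starts upright on the worktop; a jug (handle, no spout) and a porron (spout, no handle) stand 10 cm or more away.
- cruet_spout (a point): Tip of the cruet's spout, 28 from its origin towards -y, 69 above its underside (all lengths in mm).
- lane: Fixed tilted rail. Origin: middle of its wooden floor, 54 x 264. y runs uphill at 8.6 deg, x across, z square to the floor. Stop board at y = -120. Side wires (z = 30) 44 apart, splayed to 75 at y = 45 to 112. Two top wires (upper side z = 55, 59 at the end) up to y = 30, 26 apart: neck, spout and handle pass between, the globe does not; stand it in at y = 70 to 90. Glass stays where let go.
- front_cruet: Like cruet of clear glass, same shape and axes, loose, already standing in the low part of the rail, origin near lane y = -98, spout (-y) downhill. A cruet behind it touches its handle when their origins are 60 apart.
There are look-alikes about, which are no part of the job. Leave any purple or yellow look-alike of the cruet alone.

How it is judged:
At the end, for the whole second after the job is handed in: The cruet stands at rest on the rail floor under the top wires (square to it within 8 deg, foot within 5 mm of it), spout downhill within 23 deg, its origin within 80 mm of the front cruet's (gap 20 mm or less); the front cruet still stands there, moved less than 20 mm (y of cruet in the frame of lane between -0.07 and -0.013 m and distance between cruet and front_cruet below 0.08 m and y of cruet_spout in the frame of lane below -0.035 m and angle between the y axis of cruet and the y axis of lane, either way round below 0.4 rad and angle between the z axis of each of cruet, front_cruet and the z axis of lane, either way round below 0.15 rad and z of cruet in the frame of lane between -0.004 and 0.005 m and x of cruet in the frame of lane between -0.012 and 0.012 m and distance of front_cruet from where it was at the start of the episode below 0.02 m and linear speed of cruet below 0.02 m/s); the robot touches nothing.
It also fails if it takes over 45 s, if anything falls off the work surface, if the arm or the gripper's body presses on something with over 40 N, if the wrist force passes 120 N, or if a joint passes its speed limit or range.

## Working session

There is one attempt and no reset: what is moved stays moved. The work goes in short steps, Python scripts to look and compute and a tool call to move; the robot and the scene stay as the last step left them, time stands still between calls to the robot, and variables do not carry over. Pictures are saved under pics/ and viewed, on a budget of 10 in all, crops included, one or two more only if the job needs it, and the job is handed in when it is done.

Besides the shell and the picture viewer there is one more tool, called by a JSON object that holds its "name" and its "arguments". step_arm: Moves the arm, as the interface text tells. Its arguments: {"type":"object","properties":{"targets":{"type":"string"},"squeeze":{"type":"number"}},"required":["targets"]}

```bash
mkdir -p pics
cat > h.py <<'E'
import numpy as np, cv2
from rig import r, eyes, finish_job
from scipy.spatial.transform import Rotation as R
def cam(n):
    s=eyes.snapshot(n); A=np.array(s['attitude'],float)
    if A.shape==(3,): A=R.from_euler('xyz',A).as_matrix()
    elif A.shape==(4,): A=R.from_quat(A).as_matrix()
    s['A']=A; s['o']=np.array(s['origin']); return s
def ray(s,u,v): return s['A']@np.array([(u-s['cx'])/s['fx'],(v-s['cy'])/s['fy'],1.])
def onplane(s,u,v,z):
    d=ray(s,u,v); return s['o']+d*(z-s['o'][2])/d[2]
def pt(s,u,v):
    return s['o']+ray(s,u,v)*s['z_map'][int(v),int(u)]
def proj(s,p):
    q=s['A'].T@(np.array(p)-s['o']); return [s['cx']+s['fx']*q[0]/q[2], s['cy']+s['fy']*q[1]/q[2]]
def save(n,im): cv2.imwrite('pics/'+n+'.png',cv2.cvtColor(im,cv2.COLOR_RGB2BGR))
E
python3 - <<'E'
from h import *
for n in('scene','top'):
    s=cam(n); save(n+'0',s['frame']); print(n,s['o'],s['attitude'],s['fx'],s['fy'],s['cx'],s['cy'])
print(r.sense())
E
```

```text
scene [0.14674967 0.63529996 0.59648669] [-2.15486180e+00  1.91315648e-03 -2.60147860e+00] 452.24952921766834 452.24952921766834 321.6250899272286 237.79428822126405
top [ 0.37920405 -0.03401041  0.93844665] [-2.94292613 -0.02753208 -1.6000445 ] 433.9483803416162 433.9483803416162 314.6852460149695 239.69889740420894
{'clock': 0.1, 'joints': array([-8.32918458e-01,  3.59338763e-01,  1.11791236e-02, -3.03336835e-04,
       -1.22410863e+00, -2.88050706e-01]), 'joint_vel': array([ 0.00061638, -0.000936  ,  0.00108586,  0.00174939, -0.00170756,
       -0.00062015]), 'joint_efforts': array([-3.78936238e-03, -5.84762836e+01,  2.94109654e+01,  6.95446283e+00,
       -3.12838558e-03,  1.98286273e-05]), 'position': array([ 0.29326207, -0.60750075,  0.23045558]), 'orientation': array([ 3.14010034e+00, -1.44769723e-04, -2.69186866e+00]), 'contact_force': array([0.51636822, 0.18243367, 0.85512696]), 'ft_torque': array([ 0.05314416, -0.02411778, -0.05500595]), 'gripper_width': 0.9992976441026448}
```

View pics/scene0.png

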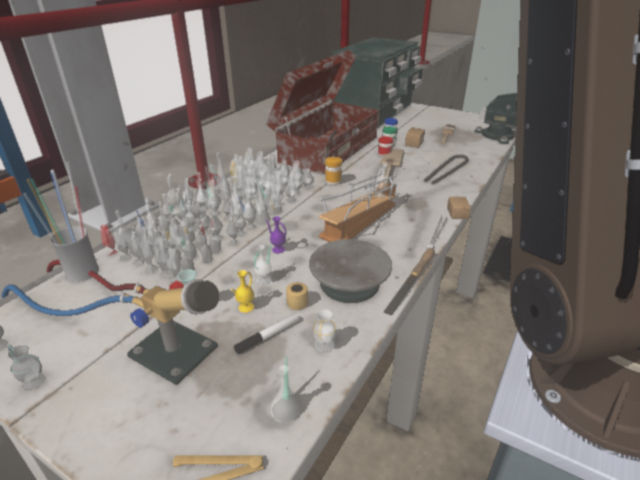

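View pics/top0.png

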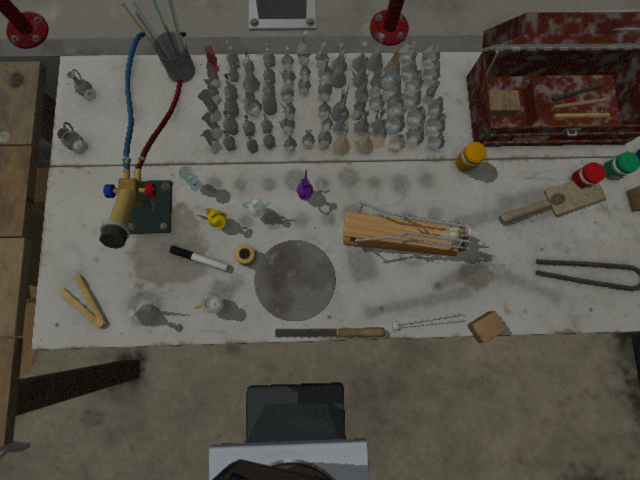

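The scene view shows three loose glass pieces. Piece A is at scene (262,265) / top (257,207), B at (325,332) / (212,304), and C at (285,400) / (145,313). C looks like the porron (tall spout) and B like the jug. A probably has both spout and handle, so I'll check it in an enlarged composite that also shows the lane.

Run:
```python
from h import *
s=cam('scene');t=cam('top')
f=lambda im,x,y,w,h,W,H:cv2.resize(im[y:y+h,x:x+w],(W,H),interpolation=cv2.INTER_CUBIC)
a=f(s['frame'],235,235,60,55,300,275)
b=f(s['frame'],295,300,60,55,250,275)
c=f(s['frame'],255,360,60,65,250,275)
d=f(t['frame'],230,185,65,50,400,325)
e=f(t['frame'],340,195,140,75,400,325)
save('crop1',np.vstack([np.hstack([a,b,c]),np.hstack([d,e])]))
save('lane',np.vstack([f(s['frame'],310,165,100,80,800,600)]))
```

```text
(no output)
```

View pics/crop1.png

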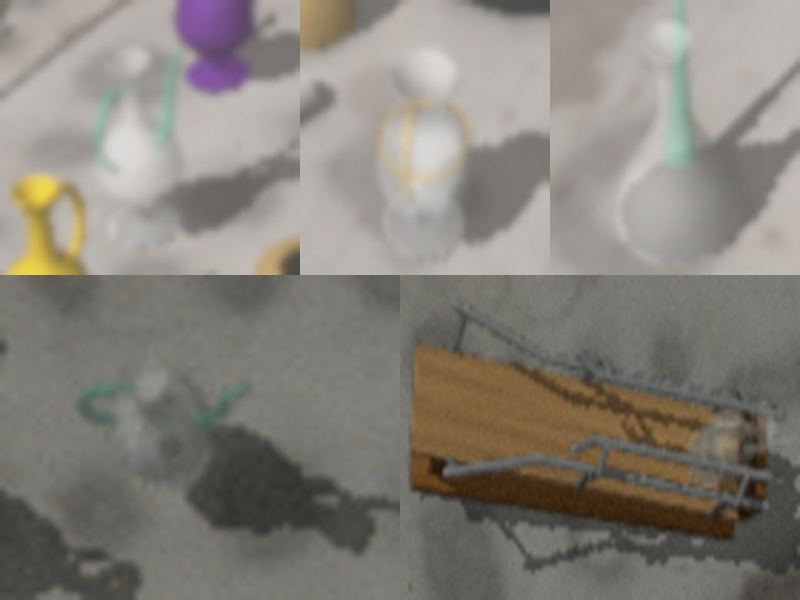

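View pics/lane.png

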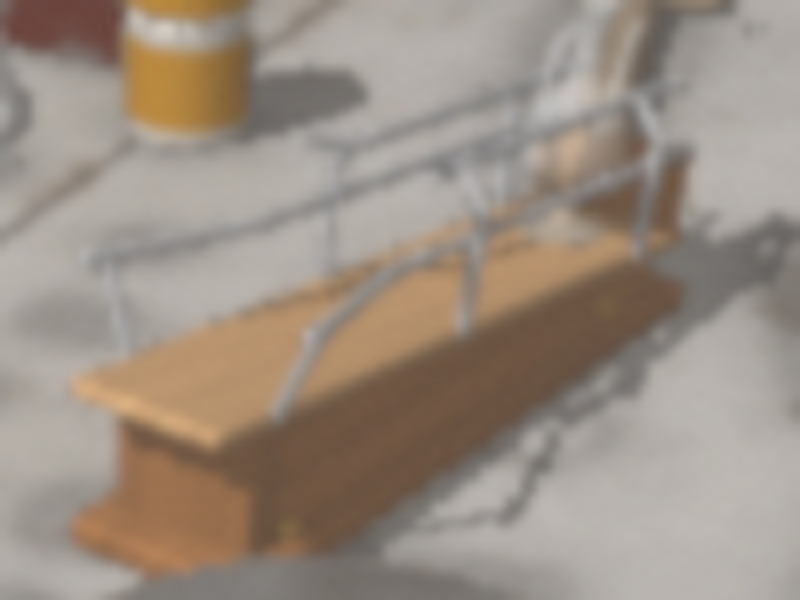

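The crops settle it. A has a green loop handle (left) and a green spout (right, tip at about top (270,202)), with its rim at scene (261,246) / top (255,201), so A is the cruet. B is the jug (handle only) and C the porron (spout only). The rail's open upper end is on the left in the top view and downhill runs right (-y).

Run:
```python
from h import *
s=cam('scene');t=cam('top')
def tri(u1,u2):
    d1=ray(s,*u1);d1/=np.linalg.norm(d1);d2=ray(t,*u2);d2/=np.linalg.norm(d2)
    k=np.linalg.lstsq(np.c_[d1,-d2],t['o']-s['o'],rcond=None)[0]
    a=s['o']+k[0]*d1;b=t['o']+k[1]*d2; return (a+b)/2,np.linalg.norm(a-b)
print('rim',tri((261.4,246.5),(255.2,201.5)))
for n,c,(x,y,w,h) in(('s',s,(245,240,35,40)),('t',t,(238,190,40,30))):
    hsv=cv2.cvtColor(c['frame'],cv2.COLOR_RGB2HSV)[y:y+h,x:x+w]
    m=((hsv[...,0]>65)&(hsv[...,0]<100)&(hsv[...,1]>50)).astype(np.uint8)
    k,l,st,ce=cv2.connectedComponentsWithStats(m,connectivity=8)
    for i in range(1,k):
        if st[i,4]<4: continue
        yy,xx=np.nonzero(l==i); o=lambda q:(xx[q]+x,yy[q]+y)
        print(n,st[i,4],'L',o(xx.argmin()),'R',o(xx.argmax()),'T',o(yy.argmin()),'B',o(yy.argmax()))
# lane
for n,c,(x,y,w,h) in(('s',s,(315,180,85,60)),('t',t,(342,200,132,60))):
    hsv=cv2.cvtColor(c['frame'],cv2.COLOR_RGB2HSV)
    m=np.zeros((480,640),bool);m[y:y+h,x:x+w]=True
    m&=(hsv[...,0]>5)&(hsv[...,0]<25)&(hsv[...,1]>90)&(c['z_map']>0)
    vv,uu=np.nonzero(m);z=c['z_map'][m]
    P=c['o']+(np.c_[(uu-c['cx'])/c['fx'],(vv-c['cy'])/c['fy'],np.ones(len(uu))]*z[:,None])@c['A'].T
    rng=np.random.default_rng(0);best=None
    for _ in range(800):
        q=P[rng.choice(len(P),3,False)];nn=np.cross(q[1]-q[0],q[2]-q[0]);L=np.linalg.norm(nn)
        if L<1e-7: continue
        nn/=L; nn*=np.sign(nn[2])
        if nn[2]<.95: continue
        I=abs((P-q[0])@nn)<.003
        if best is None or I.sum()>best.sum(): best=I
    Q=P[best];ce=Q.mean(0);nn=np.linalg.svd(Q-ce,full_matrices=False)[2][2];nn*=np.sign(nn[2])
    ex=np.cross([0,1,0],nn);ex/=np.linalg.norm(ex);ey=np.cross(nn,ex)
    D=np.c_[(Q-ce)@ex,(Q-ce)@ey].astype(np.float32)
    rc=cv2.minAreaRect(D)
    print(n,len(P),len(Q),'n',nn,'tilt',np.degrees(np.arccos(nn[2])),'steepest yaw',np.degrees(np.arctan2(-nn[1],-nn[0])))
    for b in cv2.boxPoints(rc): print('  corner',ce+ex*b[0]+ey*b[1])
    print(rc[1],ce+ex*rc[0][0]+ey*rc[0][1],'rms',np.std((Q-ce)@nn))
```

```text
rim (array([0.63429665, 0.05702516, 0.08192609]), np.float64(0.0019781202991648243))
t 10 L (np.int64(243), np.int64(203)) R (np.int64(250), np.int64(202)) T (np.int64(245), np.int64(202)) B (np.int64(243), np.int64(204))
t 7 L (np.int64(262), np.int64(206)) R (np.int64(265), np.int64(205)) T (np.int64(265), np.int64(205)) B (np.int64(262), np.int64(207))
s 1651 726 n [-0.00372357  0.00133608  0.99999217] tilt 0.2266635904508387 steepest yaw -19.738900418110678
  corner [ 0.44320179 -0.19667313  0.01133877]
  corner [ 0.58755626 -0.47760656  0.01225164]
  corner [ 0.75015621 -0.39405481  0.01274547]
  corner [ 0.60580175 -0.11312138  0.0118326 ]
(0.18281105160713196, 0.31585222482681274) [ 0.596679   -0.29536397  0.01204212] rms 0.0011548597468162846
t 2919 2065 n [-0.01771972 -0.14734218  0.98892684] tilt 8.534439301464676 steepest yaw 83.14240850965032
  corner [ 0.52836982 -0.37799715  0.02896378]
  corner [ 0.58278138 -0.3849902   0.02889683]
  corner [ 0.61578656 -0.12855451  0.06769508]
  corner [ 0.561375   -0.12156146  0.06776204]
(0.2614457905292511, 0.054859135299921036) [ 0.57207819 -0.25327583  0.04832943] rms 0.0012981106955978854
```

The top view gives a good fit for the lane: floor 261 x 55 mm, tilt 8.5°, centre (0.572, -0.253, 0.048). Cruet rim triangulates to 82 mm high, which is consistent. Next is the cruet's yaw and the approach.

```bash
cat >> h.py <<'E'
# lane frame
LO=np.array([.5721,-.2533,.0483])
_y=np.array([.0330,.2565,.0388]);_y/=np.linalg.norm(_y)
_n=np.array([-.0177,-.1473,.9889]);_n-=_n@_y*_y;_n/=np.linalg.norm(_n)
LR=np.c_[np.cross(_y,_n),_y,_n]
def move(p,Rt):
    q=r.sense();R0=R.from_euler('xyz',q['orientation']);
    d=R0.inv().apply(np.array(p)-q['position']);w=(R0.inv()*Rt).as_rotvec(degrees=True)
    print('tool shift',d.round(4),'turn',w.round(2),'rows>=',np.ceil(max(np.linalg.norm(d)/.0417,np.linalg.norm(w)/7.16)))
E
python3 - <<'E'
from h import *
t=cam('top');s=cam('scene')
print('LR',LR.round(3))
H=onplane(t,243,203.5,.06);S=onplane(t,269.8,202,.069);Rm=onplane(t,255.2,201.5,.083)
S2=onplane(s,271,246,.069);R2=onplane(s,261.4,246.5,.083)
print('H',H,'S',S,'S2',S2,'rim',Rm,R2,np.linalg.norm((H-S)[:2]))
yaw=np.degrees(np.arctan2((H-S)[1],(H-S)[0]))-90
print('yaw',yaw, 'S2-based',np.degrees(np.arctan2((R2-S2)[1],(R2-S2)[0]))-90,np.linalg.norm((R2-S2)[:2]))
# rim & foot blob in depth
c=(Rm+R2)/2
move([c[0],c[1],.19],R.from_euler('xyz',[np.pi,0,np.radians(-90+yaw)]))
E
```

```text
LR [[ 0.992  0.126 -0.018]
 [-0.127  0.981 -0.147]
 [-0.001  0.148  0.989]]
H [0.63607554 0.08429624 0.06      ] S [0.63549564 0.02774074 0.069     ] S2 [0.6317995 0.0310362 0.069    ] rim [0.63305669 0.05643758 0.083     ] [0.63439022 0.05834405 0.083     ] 0.056558477173728486
yaw -0.5874680376153805 S2-based -5.419467496009418 0.027430468678894065
tool shift [-0.5957  0.4511  0.0413] turn [ 1.000e-02  1.000e-02 -6.364e+01] rows>= 18.0
```

{"name": "step_arm", "arguments": {"targets": "-0.05 0.038 0.003 0 0 -5.3 1;-0.099 0.075 0.007 0 0 -10.6 1;-0.149 0.113 0.01 0 0 -15.9 1;-0.199 0.15 0.014 0 0 -21.2 1;-0.248 0.188 0.017 0 0 -26.5 1;-0.298 0.226 0.021 0 0 -31.8 1;-0.348 0.263 0.024 0 0 -37.1 1;-0.397 0.3 0.027 0 0 -42.4 1;-0.447 0.338 0.031 0 0 -47.7 1;-0.496 0.376 0.034 0 0 -53 1;-0.546 0.413 0.037 0 0 -58.3 1;-0.596 0.451 0.041 0 0 -63.6 1"}}

```text
clock: 1.4
position: [0.5216, -0.1614, 0.2043]
orientation: [-3.141, 0.0, -1.577]
contact_force: [0.0, -1.3, -0.1]
gripper_width: 1.002
```

{"name": "step_arm", "arguments": {"targets": "-0.036 -0.019 0.002 0 0 0 1;-0.073 -0.038 0.005 0 0 0 1;-0.11 -0.056 0.007 0 0 0 1;-0.146 -0.075 0.01 0 0 0 1;-0.182 -0.094 0.012 0 0 0 1;-0.2185 -0.1125 0.014 0 0 0 1;-0.2185 -0.1125 0.014 0 0 0 1;-0.2185 -0.1125 0.014 0 0 0 1;-0.2185 -0.1125 0.014 0 0 0 1"}}

```text
clock: 2.15
position: [0.6356, 0.054, 0.1896]
orientation: [3.141, -0.0, -1.581]
contact_force: [-0.4, -0.6, 0.7]
gripper_width: 1.002
```

Run:
```python
from h import *
q=r.sense();print(q['position'],q['orientation'],q['joints'].round(3))
s=cam('scene');t=cam('top')
print(proj(s,q['position']),proj(t,q['position']))
f=lambda im,x,y,w,h,W,H:cv2.resize(im[y:y+h,x:x+w],(W,H),interpolation=cv2.INTER_CUBIC)
save('app',np.hstack([f(s['frame'],215,180,90,110,400,489),f(t['frame'],210,160,90,110,400,489)]))
```

```text
[0.63562147 0.05402397 0.18958586] [ 3.14082730e+00 -2.93276827e-04 -1.58095476e+00] [ 0.39   0.327 -0.133 -0.    -1.112 -0.4  ]
[np.float64(258.00413593366204), np.float64(198.48838788855196)] [np.float64(250.219836117339), np.float64(183.3163878120698)]
```

View pics/app.png

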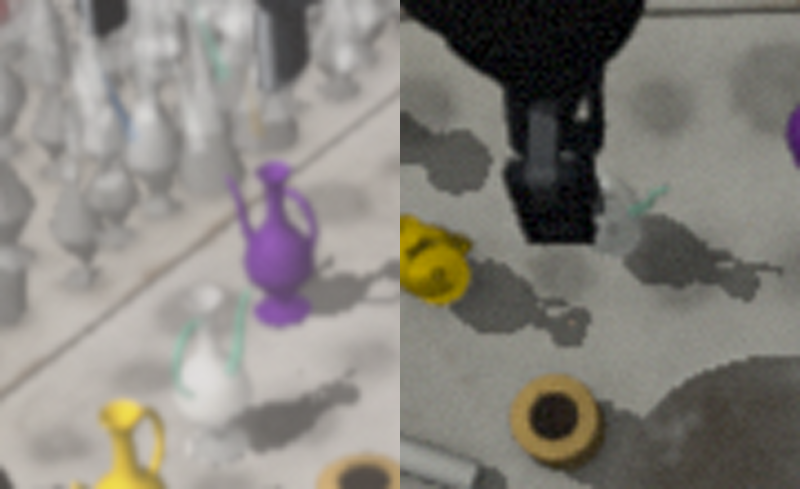

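Rim stays at scene (262,247) and the spout tip at top (270,202), with the fingers straddling it along x. Descending with a 3 mm correction in y.

{"name": "step_arm", "arguments": {"targets": "-0.003 0.001 0.03 0 0 0 0.8;-0.003 0.001 0.06 0 0 0 0.8;-0.003 0.001 0.085 0 0 0 0.8;-0.003 0.001 0.105 0 0 0 0.8;-0.003 0.001 0.118 0 0 0 0.8;-0.003 0.001 0.1265 0 0 0 0.8;-0.003 0.001 0.1265 0 0 0 0.8", "squeeze": 30}}

```text
clock: 2.83
position: [0.6337, 0.0555, 0.062]
orientation: [3.139, -0.001, -1.583]
contact_force: [-1.0, 0.9, 0.4]
gripper_width: 0.806
```

{"name": "step_arm", "arguments": {"targets": "0 0 0 0 0 0 0.5;0 0 0 0 0 0 0.35;0 0 0 0 0 0 0.25;0 0 0 0 0 0 0.1;0 0 0 0 0 0 0;0 0 0 0 0 0 0;0 0 0 0 0 0 0;0 0 0 0 0 0 0;0 0 0 0 0 0 0"}}

```text
clock: 3.58
position: [0.6356, 0.057, 0.0646]
orientation: [-3.14, 0.0, -1.581]
contact_force: [0.2, -0.1, 5.8]
gripper_width: 0.174
```

{"name": "step_arm", "arguments": {"targets": "0 0 -0.01 0 0 0 0;0 0 -0.03 0 0 0 0;0 0 -0.06 0 0 0 0;0 0 -0.095 0 0 0 0;0 0 -0.13 0 0 0 0;0 0 -0.16 0 0 0 0;0 0 -0.18 0 0 0 0;0 0 -0.18 0 0 0 0;0 0 -0.18 0 0 0 0"}}

```text
clock: 4.33
position: [0.6352, 0.0571, 0.2454]
orientation: [-3.139, 0.001, -1.582]
contact_force: [-0.6, -0.6, -0.7]
gripper_width: 0.173
```

Run:
```python
from h import *
q=r.sense();print(q['position'],q['orientation'],q['joints'].round(3),q['gripper_width'],q['contact_force'])
s=cam('scene');t=cam('top')
p=q['position'];print(proj(s,p),proj(s,p-[0,0,.063]),proj(t,p))
f=lambda im,x,y,w,h,W,H:cv2.resize(im[y:y+h,x:x+w],(W,H),interpolation=cv2.INTER_CUBIC)
u,v=map(int,proj(s,p))
print(u-45,v-55)
save('lift',np.hstack([f(s['frame'],u-45,v-55,90,110,450,550)]))
```

```text
[0.63518325 0.05707152 0.24535415] [-3.13893082e+00  1.41426607e-03 -1.58179665e+00] [ 0.395  0.288 -0.057 -0.    -1.223 -0.406] 0.17261063880131977 [-0.58478904 -0.60861566 -0.65198826]
[np.float64(254.7065680629638), np.float64(172.00938915437945)] [np.float64(257.4999653443656), np.float64(202.59876711766063)] [np.float64(244.4598757871413), np.float64(172.78781160293698)]
209 117
```

View pics/lift.png

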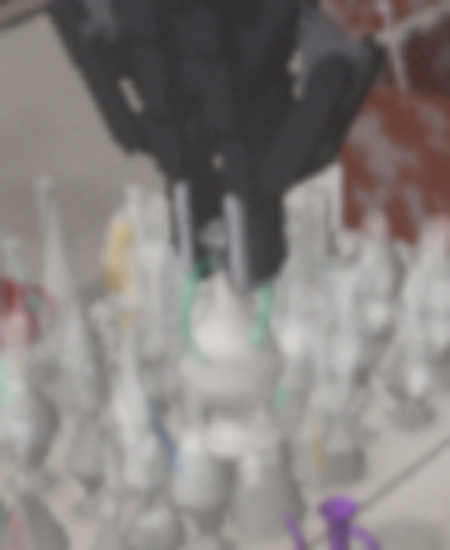

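The cruet hangs upright in the grip, spout and handle either side of the neck at crop (265,310) and (190,305), foot near (232,440) where predicted. Now for the hover pose over the lane.

```bash
cat >> h.py <<'E'
def lanepose(x,y,z): # cruet origin in lane -> TCP pose
    return LO+LR@np.array([x,y+.004,z+.0646]), R.from_matrix(np.c_[-LR[:,1],-LR[:,0],-LR[:,2]])
def inlane(p): return LR.T@(np.array(p)-LO)
E
python3 - <<'E'
from h import *
p,Rt=lanepose(0,.08,.06);print(p);move(p,Rt)
E
```

```text
[ 0.58049438 -0.18926428  0.1839839 ]
tool shift [0.2466 0.0508 0.0588] turn [ 0.51 -8.53  6.67] rows>= 7.0
```

{"name": "step_arm", "arguments": {"targets": "0.025 0.005 0 0 -0.9 0.7 0;0.05 0.01 0 0 -1.7 1.3 0;0.075 0.015 0 0.1 -2.6 2 0;0.1 0.02 0.005 0.2 -3.4 2.7 0;0.125 0.025 0.01 0.2 -4.3 3.3 0;0.15 0.03 0.015 0.3 -5.1 4 0;0.175 0.036 0.025 0.4 -6 4.7 0;0.2 0.041 0.035 0.4 -6.8 5.4 0;0.225 0.046 0.045 0.5 -7.7 6 0;0.247 0.051 0.055 0.5 -8.5 6.7 0;0.247 0.051 0.059 0.5 -8.5 6.7 0;0.247 0.051 0.059 0.5 -8.5 6.7 0"}}

```text
clock: 5.43
position: [0.5793, -0.1908, 0.1815]
orientation: [3.136, 0.149, -1.703]
contact_force: [0.3, 0.6, -0.1]
gripper_width: 0.175
```

Run:
```python
from h import *
q=r.sense();print(q['position'],inlane(q['position']),q['gripper_width'],q['contact_force'])
p,Rt=lanepose(0,.08,.03);move(p,Rt)
s=cam('scene');t=cam('top')
c=lambda x,y,z:LO+LR@np.array([x,y,z])
for k in((0,.132,0),(-.027,.132,0),(.027,.132,0),(0,-.132,0),(0,.08,.06),(-.013,.03,.055),(.013,.03,.055)): print(k,np.round(proj(s,c(*k)),1),np.round(proj(t,c(*k)),1))
f=lambda im,x,y,w,h,W,H:cv2.resize(im[y:y+h,x:x+w],(W,H),interpolation=cv2.INTER_CUBIC)
a=s['frame'].copy()
save('hover',f(a,300,120,110,125,704,800)[:600] if 0 else np.hstack([f(a,300,130,110,115,400,418),f(t['frame'],335,165,140,120,400,418)]))
```

```text
[ 0.57934366 -0.19075221  0.18150993] [-0.00094871  0.08202829  0.12239299] 0.1749915070680458 [ 0.28845163  0.57357779 -0.06076256]
tool shift [-0.002  -0.001   0.0278] turn [ 0.19 -0.   -0.22] rows>= 1.0
(0, 0.132, 0) [327.1 218.6] [343.5 222.4]
(-0.027, 0.132, 0) [336.6 222.5] [342.4 235.1]
(0.027, 0.132, 0) [317.7 214.9] [344.6 209.9]
(0, -0.132, 0) [386.3 191.7] [462.  239.1]
(0, 0.08, 0.06) [343.3 188.6] [376.7 219.3]
(-0.013, 0.03, 0.055) [359.7 187.3] [399.7 229.7]
(0.013, 0.03, 0.055) [350.7 184.3] [400.5 217. ]
```

View pics/hover.png

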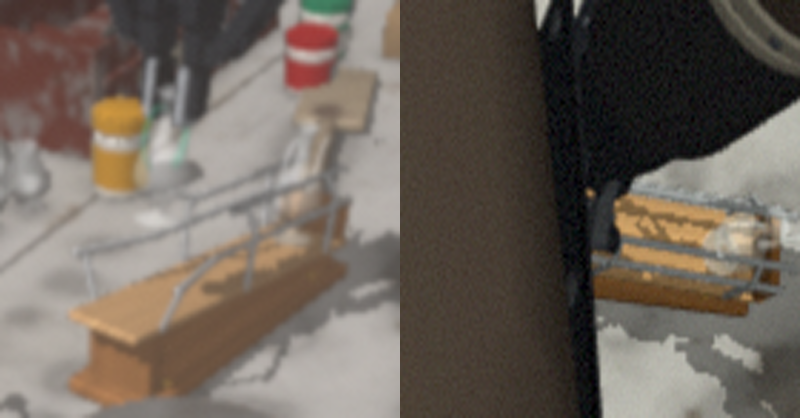

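The hover agrees with the fit. In the scene view the floor's upper edge runs about (319,213) to (337,220), and projected it is (318,215) to (337,222), so 2-3 mm off at most. Lowering at y≈80 until contact.

{"name": "step_arm", "arguments": {"targets": "-0.002 -0.001 0.02 0 0 0 0;-0.002 -0.001 0.035 0 0 0 0;-0.002 -0.001 0.045 0 0 0 0;-0.002 -0.001 0.05 0 0 0 0;-0.002 -0.001 0.05 0 0 0 0;-0.002 -0.001 0.05 0 0 0 0"}}

```text
clock: 6.03
position: [0.5838, -0.1802, 0.1358]
orientation: [-3.141, 0.148, -1.698]
contact_force: [0.5, -0.6, -0.6]
gripper_width: 0.175
```

Run:
```python
from h import *
q=r.sense();print(q['position'],inlane(q['position']),q['orientation'],q['contact_force'],q['ft_torque'])
```

```text
[ 0.58378337 -0.18016513  0.13577436] [0.00216191 0.08618707 0.07552542] [-3.14126256  0.14817109 -1.69784447] [ 0.54708483 -0.59061001 -0.60140706] [-0.5348105   0.08723073 -0.02552076]
```

{"name": "step_arm", "arguments": {"targets": "0.002 0.002 0.003 0 0 0 0;0.002 0.002 0.006 0 0 0 0;0.002 0.002 0.0085 0 0 0 0;0.002 0.002 0.0085 0 0 0 0;0.002 0.002 0.0085 0 0 0 0"}}

```text
clock: 6.45
position: [0.5812, -0.181, 0.1266]
orientation: [3.142, 0.148, -1.699]
contact_force: [0.3, -0.5, 0.2]
gripper_width: 0.171
```

Run:
```python
from h import *
q=r.sense();print(q['position'],inlane(q['position']),q['orientation'],q['contact_force'],q['ft_torque'])
```

```text
[ 0.58124832 -0.18099953  0.12660641] [-0.00023491  0.0836885   0.06662675] [ 3.14153063  0.14848274 -1.69907499] [ 0.26888142 -0.48434681  0.24892469] [-0.49912245  0.0898545  -0.01552396]
```

{"name": "step_arm", "arguments": {"targets": "0 0 0.001 0 0 0 0;0 0 0.002 0 0 0 0;0 0 0.002 0 0 0 0;0 0 0.002 0 0 0 0"}}

```text
clock: 6.78
position: [0.5815, -0.1807, 0.1248]
orientation: [-3.141, 0.148, -1.699]
contact_force: [-0.1, -0.6, 0.6]
gripper_width: 0.174
```

{"name": "step_arm", "arguments": {"targets": "0 0 0.001 0 0 0 0;0 0 0.002 0 0 0 0;0 0 0.002 0 0 0 0;0 0 0.002 0 0 0 0"}}

```text
clock: 7.12
position: [0.5824, -0.1812, 0.1245]
orientation: [-3.139, 0.147, -1.698]
contact_force: [-1.7, -1.4, 9.5]
gripper_width: 0.178
```

Contact at the expected height (9.5 N). I'll back off about 2.5 mm and start the slide, checking forces partway.

{"name": "step_arm", "arguments": {"targets": "0 0 -0.0025 0 0 0 0;0.005 0 -0.0025 0 0 0 0;0.012 0 -0.0025 0 0 0 0;0.019 0 -0.0025 0 0 0 0;0.026 0 -0.0025 0 0 0 0;0.033 0 -0.0025 0 0 0 0;0.04 0 -0.0025 0 0 0 0;0.047 0 -0.0025 0 0 0 0;0.054 0 -0.0025 0 0 0 0;0.06 0 -0.0025 0 0 0 0;0.06 0 -0.0025 0 0 0 0"}}

```text
clock: 8.03
position: [0.5734, -0.2407, 0.1158]
orientation: [3.141, 0.148, -1.7]
contact_force: [-0.3, 0.4, 1.3]
gripper_width: 0.175
```

Run:
```python
from h import *
q=r.sense();print(inlane(q['position']),q['orientation'],q['contact_force'],q['ft_torque'])
s=cam('scene')
f=lambda im,x,y,w,h,W,H:cv2.resize(im[y:y+h,x:x+w],(W,H),interpolation=cv2.INTER_CUBIC)
save('mid',f(s['frame'],310,140,100,90,666,600))
```

```text
[-0.0003714   0.02251582  0.06490304] [ 3.14103391  0.14836834 -1.6999333 ] [-0.28889299  0.3694076   1.3335812 ] [-0.24622197  0.00539376 -0.00226989]
```

View pics/mid.png

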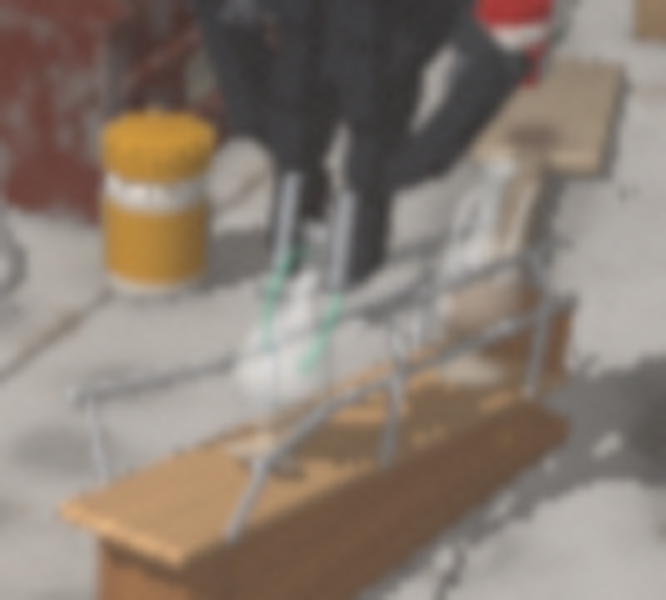

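The cruet is upright in the lane, foot at about scene (349,206) against a predicted (351,207), and the slide is free with only 1 N. Continuing to y ≈ -30.

{"name": "step_arm", "arguments": {"targets": "0.006 0 0 0 0 0 0;0.012 0 0 0 0 0 0;0.018 0 0 0 0 0 0;0.023 0 0 0 0 0 0;0.028 0 0 0 0 0 0;0.032 0 0 0 0 0 0;0.036 0 0 0 0 0 0;0.04 0 0 0 0 0 0;0.044 0 0 0 0 0 0;0.048 0 0 0 0 0 0;0.048 0 0 0 0 0 0;0.048 0 0 0 0 0 0"}}

```text
clock: 9.08
position: [0.5677, -0.2869, 0.1091]
orientation: [-3.142, 0.148, -1.699]
contact_force: [-0.3, 0.7, 0.2]
gripper_width: 0.175
```

Run:
```python
from h import *
q=r.sense();print(inlane(q['position']),q['orientation'],q['contact_force'],q['ft_torque'])
s=cam('scene')
f=lambda im,x,y,w,h,W,H:cv2.resize(im[y:y+h,x:x+w],(W,H),interpolation=cv2.INTER_CUBIC)
save('end1',f(s['frame'],330,150,80,70,686,600))
for y in(-.03,-.098): print(np.round(proj(s,LO+LR@[0,y,0]),1),np.round(proj(s,LO+LR@[0,y+.004,.086]),1))
```

```text
[-0.0001779  -0.02446973  0.06518091] [-3.1415398   0.14849054 -1.69928105] [-0.30145417  0.68638483  0.23518061] [-0.2796103   0.04463869  0.08718276]
[365.8 201. ] [369.6 168.7]
[379.8 194.7] [383.9 163.5]
```

View pics/end1.png

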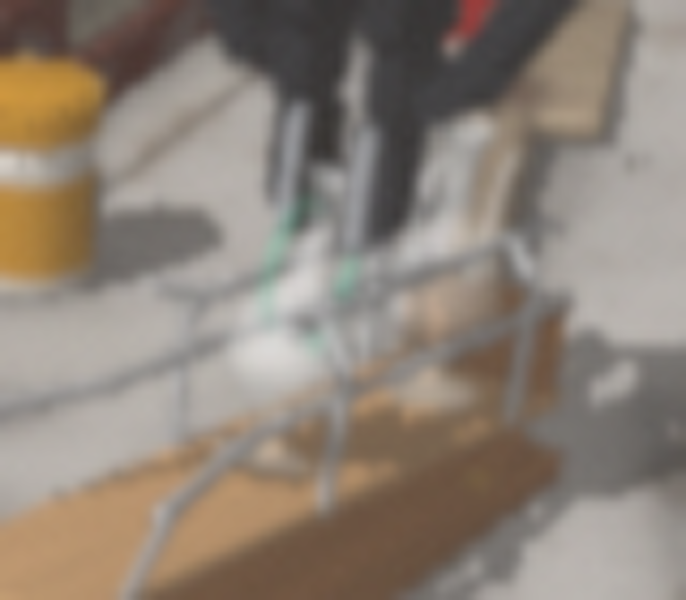

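The foot at about (363,203) seems to lag uphill of the predicted (366,201), so the cruet may be leaning in the grip. I'll check with depth points in lane coordinates.

```bash
cat >> h.py <<'E'
def prof(s):
    v,u=np.nonzero(s['z_map']>0);z=s['z_map'][v,u]
    P=s['o']+(np.c_[(u-s['cx'])/s['fx'],(v-s['cy'])/s['fy'],np.ones(len(u))]*z[:,None])@s['A'].T
    Q=(P-LO)@LR
    for a,b in((-.004,.003),(.004,.015),(.015,.035),(.035,.05),(.05,.062),(.062,.075),(.075,.088)):
        k=(Q[:,2]>a)&(Q[:,2]<b)&(abs(Q[:,0])<.021)&(Q[:,1]>-.119)&(Q[:,1]<.04)
        h=np.histogram(Q[k,1],np.arange(-.12,.041,.008))[0]
        print(a,b,h)
E
python3 - <<'E'
from h import *
s=cam('scene');prof(s)
E
```

```text
-0.004 0.003 [ 5  9  5 12 17 16 14 12 12  9 12 12  9  1  7 17 20 17 16 20]
0.004 0.015 [ 0  0  1  8  0  0  0  0  0  0  0  0  0  0  7 10  8  0  0  0]
0.015 0.035 [ 0  0  3  4 30 18  0  0  0  0  0  0  0  0  4 35 15  0  0  1]
0.035 0.05 [ 3  0  3 15 27  8  1  0  0  0  3  2  1  5 12 46 12  0  0  0]
0.05 0.062 [ 8  5  7 21 12  5  9  4  3  2  9  5  8 20 27  9 17  8  4  0]
0.062 0.075 [ 0  0  1 16  0  9  1  0  0  0  1  3 14 29  1  3  8  0  0  0]
0.075 0.088 [ 0  1  8 13  4  1  0  0  0  0  1  9 29 46  5  3  1  0  0  0]
```

Depth shows the foot about 20 mm uphill of where the neck is held: globes are ~88 mm apart against 68 intended, so it has pivoted about the finger axis by drag. To right it, I'll keep the foot lightly pressed and move the neck back uphill.

{"name": "step_arm", "arguments": {"targets": "0 0 0.001 0 0 0 0;-0.004 0 0.001 0 0 0 0;-0.008 0 0.001 0 0 0 0;-0.012 0 0.001 0 0 0 0;-0.016 0 0.001 0 0 0 0;-0.018 0 0.001 0 0 0 0;-0.018 0 0.001 0 0 0 0", "squeeze": 20}}

```text
clock: 9.77
position: [0.5702, -0.2685, 0.1113]
orientation: [-3.141, 0.148, -1.698]
contact_force: [-0.9, -0.8, 4.1]
gripper_width: 0.172
```

Run:
```python
from h import *
q=r.sense();print(inlane(q['position']),q['contact_force'],q['ft_torque'],q['gripper_width'])
s=cam('scene');prof(s)
```

```text
[ 1.44984439e-05 -5.77574352e-03  6.45354908e-02] [-0.86197826 -0.76020987  4.0888263 ] [-0.36291591  0.2399166   0.00434938] 0.17188758623306238
-0.004 0.003 [ 7  6  7 15 12 15 11 13 15 10 14 10  9  7  5 15 21 15 21 18]
0.004 0.015 [ 2  0  1  6  3  0  0  0  0  0  0  0  0  0  2 13  1  0  0  0]
0.015 0.035 [ 0  0  1  7 28 21  0  0  0  0  0  0  0  0  4  9 42 10  1  0]
0.035 0.05 [ 3  0  6 11 31  4  3  0  0  0  1  0  3  1  4 18 41  9  1  0]
0.05 0.062 [ 8  4  7 26 11  5 11  3  3  4  4  4  9  7 11 35  6 16  7  0]
0.062 0.075 [ 0  0  1 15  0  5  5  0  0  0  0  0  0  2 12 32  3  9  0  0]
0.075 0.088 [ 0  0  9 14  5  1  0  0  0  0  0  0  2  6 17 65  6  0  0  0]
```

It's near upright now: foot, globe and neck rows are each offset 12 bins from the front cruet's (about 94 mm). I'll regrip harder, lift about 2 mm clear and slide 26 mm.

{"name": "step_arm", "arguments": {"targets": "-0.002 0 0.0005 0 0 0 0;-0.002 0 0.0005 0 0 0 0;-0.002 0 0.0005 0 0 0 0;-0.002 0 0.0005 0 0 0 0", "squeeze": 90}}

```text
clock: 10.15
position: [0.5706, -0.2676, 0.1115]
orientation: [-3.14, 0.147, -1.698]
contact_force: [-1.5, -0.7, 7.5]
gripper_width: 0.145
```

{"name": "step_arm", "arguments": {"targets": "0 0 -0.0015 0 0 0 0;0 0 -0.003 0 0 0 0;0.005 0 -0.003 0 0 0 0;0.01 0 -0.003 0 0 0 0;0.015 0 -0.003 0 0 0 0;0.02 0 -0.003 0 0 0 0;0.024 0 -0.003 0 0 0 0;0.028 0 -0.003 0 0 0 0;0.028 0 -0.003 0 0 0 0;0.028 0 -0.003 0 0 0 0", "squeeze": 90}}

```text
clock: 10.98
position: [0.5665, -0.295, 0.1093]
orientation: [3.141, 0.149, -1.7]
contact_force: [-0.7, -0.7, 0.2]
gripper_width: 0.143
```

Run:
```python
from h import *
q=r.sense();print(inlane(q['position']),q['contact_force'],q['ft_torque'],q['gripper_width'])
s=cam('scene');prof(s)
```

```text
[-0.00030959 -0.03253582  0.06653739] [-0.71265613 -0.74504228  0.23289817] [-0.52833627  0.08147857  0.01191324] 0.14287800979134704
-0.004 0.003 [ 9  6  7  8 22 11 14 12 10 10  7  5  8 13 18 18 19 14 19 17]
0.004 0.015 [2 0 1 7 2 0 0 0 0 0 0 3 8 5 2 0 0 0 0 0]
0.015 0.035 [ 1  1  2  5 31 17  0  0  0  0  0  4  7 36  4  0  0  0  0  0]
0.035 0.05 [ 3  1  6 12 27 10  2  0  2  1  1 10 16 29  2  3  0  0  0  0]
0.05 0.062 [ 4  5  5 25  8  3 11  3  7  6  6 14 30 10 14 12  9  6  3  0]
0.062 0.075 [ 0  0  2 14  2  2  0  0  0  0  4 15 20  2  7  1  0  0  0  0]
0.075 0.088 [ 0  1  7 16  5  1  0  0  0  2 13 32 41  6  0  0  0  0  0  0]
```

Globe, foot and neck now sit about 68-72 mm behind the front cruet's, with the front cruet unmoved. Lowering to the floor and releasing gently.

{"name": "step_arm", "arguments": {"targets": "0.002 0 0.001 0 0 0 0;0.002 0 0.0025 0 0 0 0;0.002 0 0.003 0 0 0 0;0.002 0 0.003 0 0 0 0", "squeeze": 20}}

```text
clock: 11.37
position: [0.5672, -0.2966, 0.1074]
orientation: [-3.14, 0.148, -1.698]
contact_force: [-0.6, -0.8, 5.5]
gripper_width: 0.143
```

{"name": "step_arm", "arguments": {"targets": "0 0 0 0 0 0 0.18;0 0 0 0 0 0 0.22;0 0 0 0 0 0 0.26;0 0 0 0 0 0 0.32;0 0 0 0 0 0 0.4;0 0 0 0 0 0 0.45;0 0 0 0 0 0 0.45;0 0 0 0 0 0 0.45"}}

```text
clock: 12.03
position: [0.5664, -0.2962, 0.1061]
orientation: [3.141, 0.149, -1.699]
contact_force: [-0.8, -0.6, 0.8]
gripper_width: 0.45
```

Run:
```python
from h import *
q=r.sense();print(inlane(q['position']),q['contact_force'],q['gripper_width'])
s=cam('scene');prof(s)
```

```text
[-0.00024561 -0.03423352  0.06354759] [-0.83303618 -0.55903201  0.75268371] 0.45027825382862424
-0.004 0.003 [ 8  6  5  9 17 15 14 12 10  7  7  6 10 18 17 18 15 18 20 16]
0.004 0.015 [4 0 2 7 2 0 0 0 0 0 0 3 8 0 0 0 0 0 0 0]
0.015 0.035 [ 2  0  3  5 33 18  0  0  0  0  1  4 12 37  3  0  0  0  0  0]
0.035 0.05 [ 3  0  2 12 23  5  0  0  2  3  3  9 18 21  6  2  0  0  0  0]
0.05 0.062 [ 8  5  4 11  1  6  7  5 11  4  8 13 26  7 16  9  8  8  3  0]
0.062 0.075 [ 0  0  1  1  0  0  0  0  5  3  6 13 16  5  5  1  0  0  0  0]
0.075 0.088 [ 0  0  1  2  0  0  0  0  0  7 13 22 22  1  1  0  0  0  0  0]
```

{"name": "step_arm", "arguments": {"targets": "0 0 -0.01 0 0 0 0.45;0 0 -0.03 0 0 0 0.45;0 0 -0.06 0 0 0 0.45;0 0 -0.09 0 0 0 0.45;0 0 -0.12 0 0 0 0.45;-0.04 0 -0.13 0 0 0 0.45;-0.08 0 -0.14 0 0 0 0.45;-0.12 0 -0.14 0 0 0 0.45;-0.16 0 -0.14 0 0 0 0.45;-0.2 0 -0.14 0 0 0 0.45;-0.24 0 -0.14 0 0 0 0.45;-0.24 0 -0.14 0 0 0 0.45"}}

```text
clock: 13.08
position: [0.5952, -0.0759, 0.2828]
orientation: [-3.138, 0.15, -1.694]
contact_force: [0.1, -1.4, -0.1]
gripper_width: 0.449
```

Run:
```python
from h import *
s=cam('scene');prof(s);t=cam('top')
f=lambda im,x,y,w,h,W,H:cv2.resize(im[y:y+h,x:x+w],(W,H),interpolation=cv2.INTER_CUBIC)
save('fin',np.hstack([f(s['frame'],330,150,80,70,400,350),f(t['frame'],370,195,110,80,400,350)]))
```

```text
-0.004 0.003 [10  6  6  9 17 14 15 13  8 12  6  3 11 19 14 17 19 21 18 19]
0.004 0.015 [2 0 0 8 2 0 0 0 0 0 0 3 9 1 0 0 0 0 0 0]
0.015 0.035 [ 3  1  0  7 27 21  0  0  0  0  1  3 12 40  2  0  0  0  0  0]
0.035 0.05 [ 4  0  2 14 32  5  1  0  3  2  3  7 21 16  7  2  0  0  0  0]
0.05 0.062 [ 6  5  5 25 12  4 15  5  8  7  6 14 24 10 18  9  7  9  1  0]
0.062 0.075 [ 0  0  1 15  2  7  2  2  5  0  0  6 11  2  9  0  0  0  0  0]
0.075 0.088 [ 0  1 10 13  5  2  0  0  0  0  5 14 12  3  0  0  0  0  0  0]
```

View pics/fin.png

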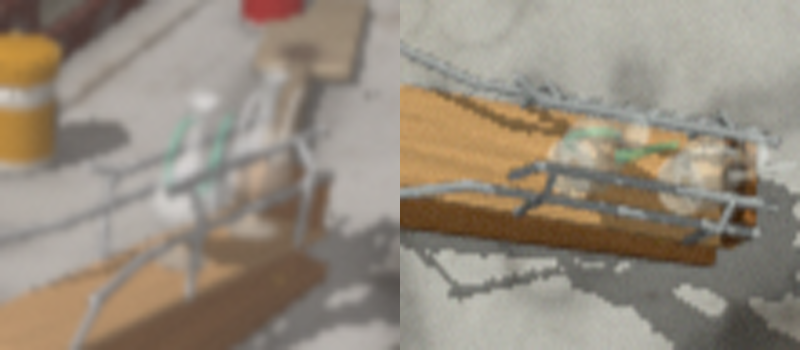

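The released cruet stands parallel to the front one. Rim, globe and foot spacings are 68, 68 and 69 mm, the front cruet's rows are unchanged, and the spout points downhill in the top view (handle (590,135), tip (680,147) in the crop). The arm is clear, so I'm handing in.

```bash
python3 -c "
from h import *
print(finish_job())"
```

```text
the job is handed in; nothing more can be done
None
```

The cruet with spout and handle now stands in the rail under the two top wires, about 68 mm origin to origin behind the front cruet (a gap of about 8 mm). I handed the job in at about 13 s of the 45 s; no verdict is reported.

**What went wrong on the way:** on the first slide the cruet's foot dragged on the rail floor and lagged about 20 mm uphill. I righted it with the foot pressed on the floor, regripped harder, lifted it about 2 mm clear, and finished the slide.

**Last checks, after the arm had backed away:**
- **Upright:** depth readings put the rim, globe and foot 68, 68 and 69 mm behind the same parts of the front cruet, so the two stand parallel.
- **Spout:** it points downhill in the top view, within a few degrees of the rail.
- **Front cruet:** its depth readings stayed the same throughout, so I saw no sign that it moved.
- **Robot:** it touches nothing, about 0.2 m uphill of the cruet and well above the rail.

**Less certain:**
- **Rail position:** the two cameras disagreed by about 2–3 mm on where the rail is.
- **Sideways position:** I judged it only from the pictures and the tool position before release, which read about 0 mm off centre.

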